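# Transfer a row of vials to the other rack in reverse order

### The arm

A 6-joint arm with a two-finger parallel gripper is mounted at the origin on a cart in front of the work surface, level with it; the furniture and walls round the work are solid. World frame = base frame: x ahead of the robot, y to its left, z up, the work surface at z = 0. Lengths are in m, angles in rad, forces in N, time in s.
With the tool pointing down it reaches from about 0.275 to 0.725 m from the base axis. Payload 5.6 kg.
Tool frame: the origin (TCP) lies midway between the tips of the shut fingers; the grasp point (between the pads) lies 19 mm behind it; z points along the fingers, y is the line along which they close (so a half turn about z gives the same grasp; the last joint's range is limited). The gripper opens to 85 mm and grips with 20 to 120 N. Pads are 22 mm wide; open, the fingers measure 114 mm over their backs; the gripper's body (76 mm by 85 mm) begins 54 mm behind the grasp point. The pads swing forward as they close: fully open they stand 13 mm farther back than shut.
Start: joints at [1.533, 0.255, 0.108, 0, -1.424, -0.285], TCP at [0.174, 0.522, 0.231] pointing down, gripper open.
Joint ranges: [-2.95, 2.95], [-1.21, 1.97], [-1.09, 1.5], [-2.87, 1.71], [-2.94, -0.07], [-3.05, 3.05]. Speed limits (rad/s): [2.57, 2.57, 3.14, 3.14, 3.14, 3.14].

### API

Orientations are given as a 3x3 rotation matrix whose columns are the frame's x, y, z axes.
In Python, from bench import get_obs, capture, get_calibration, sign_off gives the robot as it stands.
- The arm moves only by the tool step_arm, never from a script. Its arguments are lists of equal length, an entry for each row: "rot": the turn, a rotation vector about the tool's x, y, z in degrees, a list of three; "slide": the shift along the tool's x, y, z in m, a list of three; "hand": the finger opening in m, from 0 to 0.0854. In form: {"rot": [[rx, ry, rz], ...], "slide": [[dx, dy, dz], ...], "hand": [hand, ...]}. A call has 1 to 10 rows; each row is the pose to reach, as a shift and turn from the pose commanded when the call began, along the tool's axes at that moment; what a row does not reach only later rows make up. A row lasts 1/8 s, in which the tool goes at most 62.5 mm and 10.7 degrees, less where a joint would pass 70% of its speed; a pose out of reach is approached as far as the arm can. A call with a gripper value outside its range is refused whole. The fingers move at their own pace and stop on an object; "squeeze" is the grip in N (left out, the last holds). Time passes only in rows, so rows that repeat a pose let the fingers close. It gives the time, the measured TCP pose, the force, the opening and the grip force at its end, in the units of the state.
- get_obs(): the state, without advancing time (a new reading comes with each control period).
- capture(name): name is "side" or "top" or "wrist"; returns the picture (384x512x3 uint8, red, green, blue); there is no depth.
- get_calibration(name): a dict with "intrinsics" (3x3 intrinsics, pixels), "cam_to_world" (4x4, takes a point from camera to world coordinates). Camera axes: x right, y up, looking along -z (the intrinsics and any distortion apply to the point x, -y, -z); pixel columns grow to the right and rows downward; lengths in m; the calibration is good to about 2 mm. The wrist camera is an equidistant fisheye: a pixel r from the principal point sees the ray r / f radians off the axis. A picture is of the moment at which its call begins: read the wrist's pose just before it. get_calibration takes no time and is no camera call; for the wrist camera it gives the pose at the moment of the call.
- sign_off(): hands the job in; it is judged then, once.
The state is a dict: "clock": time; "joint_pos": joint angles; "joint_vel": joint speeds; "effort": joint torques, N m; "tool_pos": TCP position; "tcp_rot": TCP orientation; "force": force on the tool from outside, world axes, zero at the start; "wrist_torque": the same for the moment, N m; "gripper_width": finger opening in m; "grip_force": force on a finger pad.
Only numpy, scipy, OpenCV 4.12 (cv2) and the standard library are available. Lean on these libraries where they do the work, as an engineer would, in place of code of your own. Each camera call takes 0.05 s, during which the arm holds its last target. There are 200 camera calls.

### The job

Move the three vials from the full rack into the empty rack so that their order is reversed, one vial at a time: always take the vial nearest the plain end of the full rack, and put it in the free compartment nearest the pull-tab end of the empty rack, so that neither row ever has a gap. Keep the vials upright and set them down nowhere else, finish with each standing on the floor of its compartment, and leave everything else on the table where it is.

Things in the scene. Friction and masses are not known exactly. Their poses are not given: they have to be found in the camera images.
- rack_full: White plastic rack, fixed, holds the three vials at the start. 46 (x) x 132 (y) mm, walls 12 high, 3 thick, floor 3 thick; origin: centre of underside, on the table. Three open 40 x 40 mm compartments at its x = 0 and y = +43 mm (tab end), 0 (middle), -43 mm (plain end). A flat pull tab (30 wide) sticks out 14 mm at its +y end; its -y end is plain.
- rack_empty: Grey plastic rack, fixed, empty at the start. 46 (x) x 132 (y) mm, walls 12 high, 3 thick, floor 3 thick; origin: centre of underside, on the table. Three open 40 x 40 mm compartments at its x = 0 and y = +43 mm (tab end), 0 (middle), -43 mm (plain end). A flat pull tab (30 wide) sticks out 14 mm at its +y end; its -y end is plain.
- vial_amber_white_cap: Small bottle of amber colour with a white cap, in one of the compartments of the full rack at the start: 24 mm diameter body to 44 mm height, then an 18 mm diameter cap, 55 mm tall in all, 30 g to 45 g; origin at the centre of its underside, z up along its axis. Standing in a rack its origin is 3 mm above the table
- vial_amber_dark_cap: Small bottle of amber colour with a dark blue cap, in one of the compartments of the full rack at the start: 24 mm diameter body to 44 mm height, then an 18 mm diameter cap, 55 mm tall in all, 30 g to 45 g; origin at the centre of its underside, z up along its axis. Standing in a rack its origin is 3 mm above the table
- vial_white: Small white bottle with a white cap, in one of the compartments of the full rack at the start: 24 mm diameter body to 44 mm height, then an 18 mm diameter cap, 55 mm tall in all, 30 g to 45 g; origin at the centre of its underside, z up along its axis. Standing in a rack its origin is 3 mm above the table
- cap_cup: Bystander, loose: small white cup of caps, 58 mm diameter, 46 mm tall, near the table's front edge; origin at the centre of its underside
- counter: Bystander, loose: hand tally counter, 60 x 55 x 29 mm, on the far left; origin at the centre of its underside
- dish_pile: Bystander, loose: stack of three lidded dishes, 62 mm diameter, 43 mm tall, right of the joystick box; origin at the centre of its underside

How it is judged:
On the way, in this order (a step that is already met when the one before it is completed fails the run):
1. the first vial is in the empty rack's tab-end compartment, the other two still in the full rack (((x of vial_amber_white_cap in the frame of rack_empty between -0.019 and 0.019 m and y of vial_amber_white_cap in the frame of rack_empty between 0.024 and 0.062 m and z of vial_amber_white_cap in the frame of rack_empty below 0.025 m) or (x of vial_amber_dark_cap in the frame of rack_empty between -0.019 and 0.019 m and y of vial_amber_dark_cap in the frame of rack_empty between 0.024 and 0.062 m and z of vial_amber_dark_cap in the frame of rack_empty below 0.025 m) or (x of vial_white in the frame of rack_empty between -0.019 and 0.019 m and y of vial_white in the frame of rack_empty between 0.024 and 0.062 m and z of vial_white in the frame of rack_empty below 0.025 m)) and ((x of vial_amber_white_cap in the frame of rack_full between -0.019 and 0.019 m and y of vial_amber_white_cap in the frame of rack_full between -0.019 and 0.019 m and z of vial_amber_white_cap in the frame of rack_full below 0.025 m) or (x of vial_amber_dark_cap in the frame of rack_full between -0.019 and 0.019 m and y of vial_amber_dark_cap in the frame of rack_full between -0.019 and 0.019 m and z of vial_amber_dark_cap in the frame of rack_full below 0.025 m) or (x of vial_white in the frame of rack_full between -0.019 and 0.019 m and y of vial_white in the frame of rack_full between -0.019 and 0.019 m and z of vial_white in the frame of rack_full below 0.025 m)) and ((x of vial_amber_white_cap in the frame of rack_full between -0.019 and 0.019 m and y of vial_amber_white_cap in the frame of rack_full between 0.024 and 0.062 m and z of vial_amber_white_cap in the frame of rack_full below 0.025 m) or (x of vial_amber_dark_cap in the frame of rack_full between -0.019 and 0.019 m and y of vial_amber_dark_cap in the frame of rack_full between 0.024 and 0.062 m and z of vial_amber_dark_cap in the frame of rack_full below 0.025 m) or (x of vial_white in the frame of rack_full between -0.019 and 0.019 m and y of vial_white in the frame of rack_full between 0.024 and 0.062 m and z of vial_white in the frame of rack_full below 0.025 m))), for 0.2 s.
2. the second vial is in the middle compartment, the last still in the full rack's tab-end compartment (((x of vial_amber_white_cap in the frame of rack_empty between -0.019 and 0.019 m and y of vial_amber_white_cap in the frame of rack_empty between 0.024 and 0.062 m and z of vial_amber_white_cap in the frame of rack_empty below 0.025 m) or (x of vial_amber_dark_cap in the frame of rack_empty between -0.019 and 0.019 m and y of vial_amber_dark_cap in the frame of rack_empty between 0.024 and 0.062 m and z of vial_amber_dark_cap in the frame of rack_empty below 0.025 m) or (x of vial_white in the frame of rack_empty between -0.019 and 0.019 m and y of vial_white in the frame of rack_empty between 0.024 and 0.062 m and z of vial_white in the frame of rack_empty below 0.025 m)) and ((x of vial_amber_white_cap in the frame of rack_empty between -0.019 and 0.019 m and y of vial_amber_white_cap in the frame of rack_empty between -0.019 and 0.019 m and z of vial_amber_white_cap in the frame of rack_empty below 0.025 m) or (x of vial_amber_dark_cap in the frame of rack_empty between -0.019 and 0.019 m and y of vial_amber_dark_cap in the frame of rack_empty between -0.019 and 0.019 m and z of vial_amber_dark_cap in the frame of rack_empty below 0.025 m) or (x of vial_white in the frame of rack_empty between -0.019 and 0.019 m and y of vial_white in the frame of rack_empty between -0.019 and 0.019 m and z of vial_white in the frame of rack_empty below 0.025 m)) and ((x of vial_amber_white_cap in the frame of rack_full between -0.019 and 0.019 m and y of vial_amber_white_cap in the frame of rack_full between 0.024 and 0.062 m and z of vial_amber_white_cap in the frame of rack_full below 0.025 m) or (x of vial_amber_dark_cap in the frame of rack_full between -0.019 and 0.019 m and y of vial_amber_dark_cap in the frame of rack_full between 0.024 and 0.062 m and z of vial_amber_dark_cap in the frame of rack_full below 0.025 m) or (x of vial_white in the frame of rack_full between -0.019 and 0.019 m and y of vial_white in the frame of rack_full between 0.024 and 0.062 m and z of vial_white in the frame of rack_full below 0.025 m))), for 0.2 s.
At the end, for the whole second after the job is handed in: One vial in each of the three compartments of the rack that was empty (within 12 mm of the compartment's centre each way, underside less than 8 mm above the rack's underside), upright within 0.1 rad, at rest; by the order of the moves the row is then reversed (((x of vial_amber_white_cap in the frame of rack_empty between -0.012 and 0.012 m and y of vial_amber_white_cap in the frame of rack_empty between 0.031 and 0.055 m and z of vial_amber_white_cap in the frame of rack_empty below 0.008 m) or (x of vial_amber_dark_cap in the frame of rack_empty between -0.012 and 0.012 m and y of vial_amber_dark_cap in the frame of rack_empty between 0.031 and 0.055 m and z of vial_amber_dark_cap in the frame of rack_empty below 0.008 m) or (x of vial_white in the frame of rack_empty between -0.012 and 0.012 m and y of vial_white in the frame of rack_empty between 0.031 and 0.055 m and z of vial_white in the frame of rack_empty below 0.008 m)) and ((x of vial_amber_white_cap in the frame of rack_empty between -0.012 and 0.012 m and y of vial_amber_white_cap in the frame of rack_empty between -0.012 and 0.012 m and z of vial_amber_white_cap in the frame of rack_empty below 0.008 m) or (x of vial_amber_dark_cap in the frame of rack_empty between -0.012 and 0.012 m and y of vial_amber_dark_cap in the frame of rack_empty between -0.012 and 0.012 m and z of vial_amber_dark_cap in the frame of rack_empty below 0.008 m) or (x of vial_white in the frame of rack_empty between -0.012 and 0.012 m and y of vial_white in the frame of rack_empty between -0.012 and 0.012 m and z of vial_white in the frame of rack_empty below 0.008 m)) and ((x of vial_amber_white_cap in the frame of rack_empty between -0.012 and 0.012 m and y of vial_amber_white_cap in the frame of rack_empty between -0.055 and -0.031 m and z of vial_amber_white_cap in the frame of rack_empty below 0.008 m) or (x of vial_amber_dark_cap in the frame of rack_empty between -0.012 and 0.012 m and y of vial_amber_dark_cap in the frame of rack_empty between -0.055 and -0.031 m and z of vial_amber_dark_cap in the frame of rack_empty below 0.008 m) or (x of vial_white in the frame of rack_empty between -0.012 and 0.012 m and y of vial_white in the frame of rack_empty between -0.055 and -0.031 m and z of vial_white in the frame of rack_empty below 0.008 m)) and angle between each of vial_amber_white_cap, vial_amber_dark_cap, vial_white's own z axis and vertical below 0.1 rad and linear speed of each of vial_amber_white_cap, vial_amber_dark_cap, vial_white below 0.03 m/s); the robot touches nothing.
It fails at once if a gap in the full rack: a vial is taken while one nearer the plain end is still there ((((x of vial_amber_white_cap in the frame of rack_full between -0.019 and 0.019 m and y of vial_amber_white_cap in the frame of rack_full between -0.062 and -0.024 m and z of vial_amber_white_cap in the frame of rack_full below 0.025 m) or (x of vial_amber_dark_cap in the frame of rack_full between -0.019 and 0.019 m and y of vial_amber_dark_cap in the frame of rack_full between -0.062 and -0.024 m and z of vial_amber_dark_cap in the frame of rack_full below 0.025 m) or (x of vial_white in the frame of rack_full between -0.019 and 0.019 m and y of vial_white in the frame of rack_full between -0.062 and -0.024 m and z of vial_white in the frame of rack_full below 0.025 m)) and not ((x of vial_amber_white_cap in the frame of rack_full between -0.019 and 0.019 m and y of vial_amber_white_cap in the frame of rack_full between -0.019 and 0.019 m and z of vial_amber_white_cap in the frame of rack_full below 0.025 m) or (x of vial_amber_dark_cap in the frame of rack_full between -0.019 and 0.019 m and y of vial_amber_dark_cap in the frame of rack_full between -0.019 and 0.019 m and z of vial_amber_dark_cap in the frame of rack_full below 0.025 m) or (x of vial_white in the frame of rack_full between -0.019 and 0.019 m and y of vial_white in the frame of rack_full between -0.019 and 0.019 m and z of vial_white in the frame of rack_full below 0.025 m))) or (((x of vial_amber_white_cap in the frame of rack_full between -0.019 and 0.019 m and y of vial_amber_white_cap in the frame of rack_full between -0.062 and -0.024 m and z of vial_amber_white_cap in the frame of rack_full below 0.025 m) or (x of vial_amber_dark_cap in the frame of rack_full between -0.019 and 0.019 m and y of vial_amber_dark_cap in the frame of rack_full between -0.062 and -0.024 m and z of vial_amber_dark_cap in the frame of rack_full below 0.025 m) or (x of vial_white in the frame of rack_full between -0.019 and 0.019 m and y of vial_white in the frame of rack_full between -0.062 and -0.024 m and z of vial_white in the frame of rack_full below 0.025 m)) and not ((x of vial_amber_white_cap in the frame of rack_full between -0.019 and 0.019 m and y of vial_amber_white_cap in the frame of rack_full between 0.024 and 0.062 m and z of vial_amber_white_cap in the frame of rack_full below 0.025 m) or (x of vial_amber_dark_cap in the frame of rack_full between -0.019 and 0.019 m and y of vial_amber_dark_cap in the frame of rack_full between 0.024 and 0.062 m and z of vial_amber_dark_cap in the frame of rack_full below 0.025 m) or (x of vial_white in the frame of rack_full between -0.019 and 0.019 m and y of vial_white in the frame of rack_full between 0.024 and 0.062 m and z of vial_white in the frame of rack_full below 0.025 m))) or (((x of vial_amber_white_cap in the frame of rack_full between -0.019 and 0.019 m and y of vial_amber_white_cap in the frame of rack_full between -0.019 and 0.019 m and z of vial_amber_white_cap in the frame of rack_full below 0.025 m) or (x of vial_amber_dark_cap in the frame of rack_full between -0.019 and 0.019 m and y of vial_amber_dark_cap in the frame of rack_full between -0.019 and 0.019 m and z of vial_amber_dark_cap in the frame of rack_full below 0.025 m) or (x of vial_white in the frame of rack_full between -0.019 and 0.019 m and y of vial_white in the frame of rack_full between -0.019 and 0.019 m and z of vial_white in the frame of rack_full below 0.025 m)) and not ((x of vial_amber_white_cap in the frame of rack_full between -0.019 and 0.019 m and y of vial_amber_white_cap in the frame of rack_full between 0.024 and 0.062 m and z of vial_amber_white_cap in the frame of rack_full below 0.025 m) or (x of vial_amber_dark_cap in the frame of rack_full between -0.019 and 0.019 m and y of vial_amber_dark_cap in the frame of rack_full between 0.024 and 0.062 m and z of vial_amber_dark_cap in the frame of rack_full below 0.025 m) or (x of vial_white in the frame of rack_full between -0.019 and 0.019 m and y of vial_white in the frame of rack_full between 0.024 and 0.062 m and z of vial_white in the frame of rack_full below 0.025 m)))).
It fails at once if a gap in the row being filled: a vial is set while a compartment nearer the tab end is free ((((x of vial_amber_white_cap in the frame of rack_empty between -0.019 and 0.019 m and y of vial_amber_white_cap in the frame of rack_empty between -0.062 and -0.024 m and z of vial_amber_white_cap in the frame of rack_empty below 0.025 m) or (x of vial_amber_dark_cap in the frame of rack_empty between -0.019 and 0.019 m and y of vial_amber_dark_cap in the frame of rack_empty between -0.062 and -0.024 m and z of vial_amber_dark_cap in the frame of rack_empty below 0.025 m) or (x of vial_white in the frame of rack_empty between -0.019 and 0.019 m and y of vial_white in the frame of rack_empty between -0.062 and -0.024 m and z of vial_white in the frame of rack_empty below 0.025 m)) and not ((x of vial_amber_white_cap in the frame of rack_empty between -0.019 and 0.019 m and y of vial_amber_white_cap in the frame of rack_empty between -0.019 and 0.019 m and z of vial_amber_white_cap in the frame of rack_empty below 0.025 m) or (x of vial_amber_dark_cap in the frame of rack_empty between -0.019 and 0.019 m and y of vial_amber_dark_cap in the frame of rack_empty between -0.019 and 0.019 m and z of vial_amber_dark_cap in the frame of rack_empty below 0.025 m) or (x of vial_white in the frame of rack_empty between -0.019 and 0.019 m and y of vial_white in the frame of rack_empty between -0.019 and 0.019 m and z of vial_white in the frame of rack_empty below 0.025 m))) or (((x of vial_amber_white_cap in the frame of rack_empty between -0.019 and 0.019 m and y of vial_amber_white_cap in the frame of rack_empty between -0.062 and -0.024 m and z of vial_amber_white_cap in the frame of rack_empty below 0.025 m) or (x of vial_amber_dark_cap in the frame of rack_empty between -0.019 and 0.019 m and y of vial_amber_dark_cap in the frame of rack_empty between -0.062 and -0.024 m and z of vial_amber_dark_cap in the frame of rack_empty below 0.025 m) or (x of vial_white in the frame of rack_empty between -0.019 and 0.019 m and y of vial_white in the frame of rack_empty between -0.062 and -0.024 m and z of vial_white in the frame of rack_empty below 0.025 m)) and not ((x of vial_amber_white_cap in the frame of rack_empty between -0.019 and 0.019 m and y of vial_amber_white_cap in the frame of rack_empty between 0.024 and 0.062 m and z of vial_amber_white_cap in the frame of rack_empty below 0.025 m) or (x of vial_amber_dark_cap in the frame of rack_empty between -0.019 and 0.019 m and y of vial_amber_dark_cap in the frame of rack_empty between 0.024 and 0.062 m and z of vial_amber_dark_cap in the frame of rack_empty below 0.025 m) or (x of vial_white in the frame of rack_empty between -0.019 and 0.019 m and y of vial_white in the frame of rack_empty between 0.024 and 0.062 m and z of vial_white in the frame of rack_empty below 0.025 m))) or (((x of vial_amber_white_cap in the frame of rack_empty between -0.019 and 0.019 m and y of vial_amber_white_cap in the frame of rack_empty between -0.019 and 0.019 m and z of vial_amber_white_cap in the frame of rack_empty below 0.025 m) or (x of vial_amber_dark_cap in the frame of rack_empty between -0.019 and 0.019 m and y of vial_amber_dark_cap in the frame of rack_empty between -0.019 and 0.019 m and z of vial_amber_dark_cap in the frame of rack_empty below 0.025 m) or (x of vial_white in the frame of rack_empty between -0.019 and 0.019 m and y of vial_white in the frame of rack_empty between -0.019 and 0.019 m and z of vial_white in the frame of rack_empty below 0.025 m)) and not ((x of vial_amber_white_cap in the frame of rack_empty between -0.019 and 0.019 m and y of vial_amber_white_cap in the frame of rack_empty between 0.024 and 0.062 m and z of vial_amber_white_cap in the frame of rack_empty below 0.025 m) or (x of vial_amber_dark_cap in the frame of rack_empty between -0.019 and 0.019 m and y of vial_amber_dark_cap in the frame of rack_empty between 0.024 and 0.062 m and z of vial_amber_dark_cap in the frame of rack_empty below 0.025 m) or (x of vial_white in the frame of rack_empty between -0.019 and 0.019 m and y of vial_white in the frame of rack_empty between 0.024 and 0.062 m and z of vial_white in the frame of rack_empty below 0.025 m)))).
It fails at once if two vials are lifted at once, or one is set down outside the racks (height (world z) of each of vial_amber_white_cap, vial_amber_dark_cap above 0.028 m or height (world z) of each of vial_amber_white_cap, vial_white above 0.028 m or height (world z) of each of vial_amber_dark_cap, vial_white above 0.028 m or (height (world z) of vial_amber_white_cap below 0.01 m and horizontal distance between vial_amber_white_cap and rack_full above 0.075 m and horizontal distance between vial_amber_white_cap and rack_empty above 0.075 m) or (height (world z) of vial_amber_dark_cap below 0.01 m and horizontal distance between vial_amber_dark_cap and rack_full above 0.075 m and horizontal distance between vial_amber_dark_cap and rack_empty above 0.075 m) or (height (world z) of vial_white below 0.01 m and horizontal distance between vial_white and rack_full above 0.075 m and horizontal distance between vial_white and rack_empty above 0.075 m)).
It fails at once if a vial is tipped over (more than 0.6 rad) (angle between any of vial_amber_white_cap, vial_amber_dark_cap, vial_white's own z axis and vertical above 0.6 rad).
It fails at once if the cup, the counter or the stack of dishes is displaced by more than 20 mm (distance of any of cap_cup, counter, dish_pile from where it was at the start of the episode above 0.02 m).
It also fails if it takes over 80 s, if anything falls off the work surface, if the arm or the gripper's body presses on something with over 40 N, if the wrist force passes 120 N, or if a joint passes its speed limit or range.

## Working session

There is one attempt and no reset: what is moved stays moved. The work goes in short steps, Python scripts to look and compute and a tool call to move; the robot and the scene stay as the last step left them, time stands still between calls to the robot, and variables do not carry over. Pictures are saved under pics/ and viewed, at most 14 in all, crops included, and the job is handed in when it is done.

Besides the shell and the picture viewer there is one more tool, called after ">>>" in YAML: its name, and indented under it one key for each argument. step_arm: Moves the arm, as the interface text tells. Its arguments: {"type":"object","properties":{"rot":{"type":"array","items":{"type":"array","items":{"type":"number"}}},"slide":{"type":"array","items":{"type":"array","items":{"type":"number"}}},"hand":{"type":"array","items":{"type":"number"}},"squeeze":{"type":"number"}},"required":["rot","slide","hand"]}

```bash
mkdir -p pics
python3 - <<'E'
from bench import *
import cv2,numpy as np
o=get_obs();print(o['clock'],o['tool_pos'],np.round(o['tcp_rot'],3),o['gripper_width'])
for n in('top','side'):
    cv2.imwrite(f'pics/{n}0.png',capture(n)[:,:,::-1]);c=get_calibration(n);print(n,np.round(c['intrinsics'],1),np.round(c['cam_to_world'],3),[k for k in c])
E
```

```text
0.0 [0.17424061 0.52114638 0.23040813] [[ 0.948 -0.317 -0.001]
 [-0.317 -0.948 -0.002]
 [ 0.     0.002 -1.   ]] 0.08535045409629993
top [[449.4   0.  245.7]
 [  0.  449.4 190.9]
 [  0.    0.    1. ]] [[ 0.008  0.999 -0.044  0.506]
 [-1.     0.008  0.005  0.124]
 [ 0.005  0.044  0.999  0.887]
 [ 0.     0.     0.     1.   ]] ['intrinsics', 'cam_to_world']
side [[486.6   0.  263.1]
 [  0.  486.6 190.5]
 [  0.    0.    1. ]] [[ 0.404  0.673 -0.619 -0.1  ]
 [-0.915  0.309 -0.26  -0.157]
 [ 0.016  0.672  0.741  0.829]
 [ 0.     0.     0.     1.   ]] ['intrinsics', 'cam_to_world']
```

View pics/top0.png

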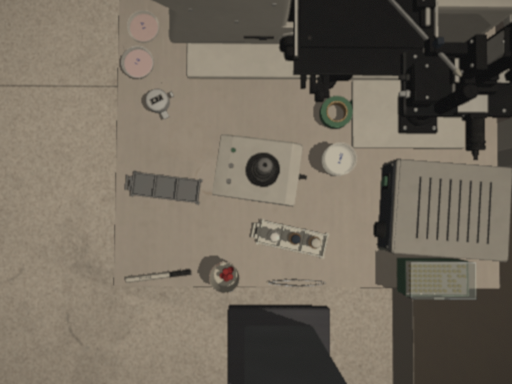

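View pics/side0.png

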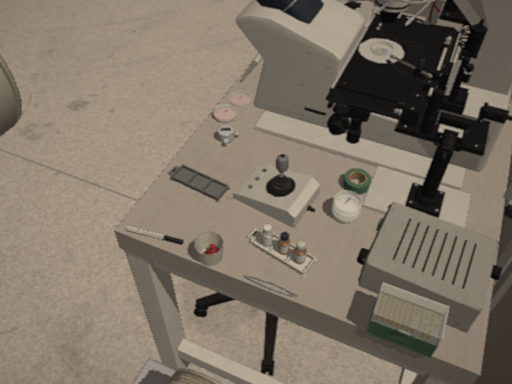

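The top view shows the empty rack near (165,187) with its tab on the left at (128,182). The full rack is near (290,238) with its tab on the left at (254,230). Its vials, from the tab end, are white (275,237), dark cap (295,239) and amber/white cap (316,242). The side view agrees: vials at (267,235), (285,241) and (301,252).

Run:
```python
import cv2,numpy as np
a=cv2.imread('pics/top0.png')
p=a[165:210,115:215];q=a[210:265,240:340]
f=lambda c:cv2.resize(c,None,fx=6,fy=6,interpolation=cv2.INTER_CUBIC)
cv2.imwrite('pics/c0.png',np.vstack([f(p),f(q)[:324]]))
```

```text
(no output)
```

View pics/c0.png

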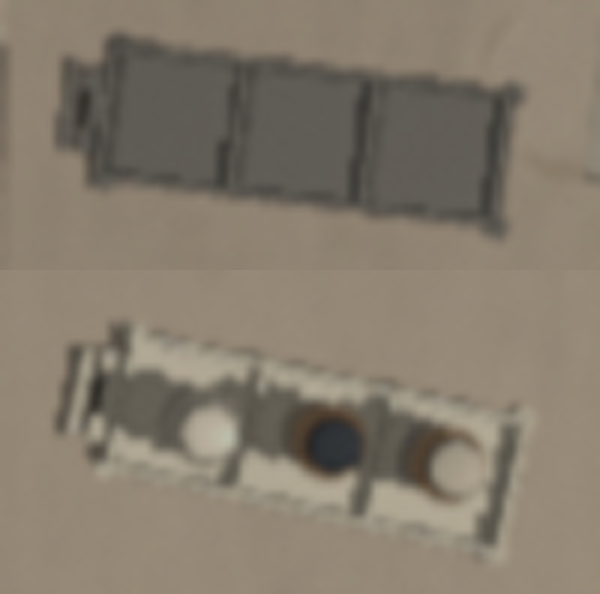

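```bash
cat > h.py <<'E'
from bench import *
import cv2,numpy as np
def cast(name,uv,z,c=None):
    c=c or get_calibration(name);K=c['intrinsics'];M=c['cam_to_world']
    d=np.array([(uv[0]-K[0,2])/K[0,0],(uv[1]-K[1,2])/K[1,1]])
    if name=='wrist':
        t=np.hypot(*d);d=d/max(t,1e-9)*np.tan(t)
    r=M[:3,:3]@[d[0],-d[1],-1];p=M[:3,3];return p+r*(z-p[2])/r[2]
def tool(p):  # world offset -> tool axes, from current TCP
    o=get_obs();return o['tcp_rot'].T@(np.array(p)-o['tool_pos'])
E
python3 - <<'E'
from h import *
for n,y0,P in(('empty',165,[(112,40),(520,90),(497,232),(95,182)]),('full',210,[(122,58),(530,142),(502,286),(97,200)])):
    W=np.array([cast('top',(115+u/6 if n=='empty' else 240+u/6,y0+v/6),.012)[:2] for u,v in P])
    d=(W[0]+W[3]-W[1]-W[2])/2;c=W.mean(0);L=np.linalg.norm(d);d/=L
    print(n,c.round(4),L,np.linalg.norm(W[0]-W[3]),'yaw',np.degrees(np.arctan2(-d[0],d[1])),[(c+d*k).round(4) for k in(.043,0,-.043)])
for u,v in((275,237),(295.5,239.2),(316,242.7)):print('vial top',cast('top',(u,v),.058).round(4))
for u,v in((267.5,228),(285.5,236),(301.5,244)):print('vial side',cast('side',(u,v),.058).round(4))
print(cast('top',(263,160),.09),cast('top',(259,205),.04))
print(np.round(get_calibration('wrist')['cam_to_world'],3),get_calibration('wrist')['intrinsics'])
E
```

```text
empty [0.5499 0.2756] 0.13253340039687322 0.04646550559313869 yaw -6.589313199956045 [array([0.5549, 0.3183]), array([0.5499, 0.2756]), array([0.545 , 0.2329])]
full [0.4529 0.0294] 0.13432499077491009 0.046545951294293085 yaw -11.347389164088339 [array([0.4614, 0.0716]), array([0.4529, 0.0294]), array([ 0.4445, -0.0127])]
vial top [0.4584 0.0659 0.058 ]
vial top [0.4546 0.0282 0.058 ]
vial top [ 0.4485 -0.0095  0.058 ]
vial side [0.4558 0.0658 0.058 ]
vial side [0.4522 0.0255 0.058 ]
vial side [ 0.4472 -0.0102  0.058 ]
[0.59676969 0.09024797 0.09      ] [0.51721088 0.09513693 0.04      ]
[[-0.316  0.91   0.269  0.242]
 [-0.949 -0.303 -0.087  0.498]
 [ 0.002 -0.283  0.959  0.372]
 [ 0.     0.     0.     1.   ]] [[297.31863964   0.         258.12922402]
 [  0.         297.31863964 188.70926262]
 [  0.           0.           1.        ]]
```

>>> step_arm:
  rot:
    - [0,0,83]
    - [0,0,83]
    - [0,0,83]
    - [0,0,83]
    - [0,0,83]
    - [0,0,83]
    - [0,0,83]
    - [0,0,83]
    - [0,0,83]
    - [0,0,83]
  slide:
    - [0.428,0.4165,0.08]
    - [0.428,0.4165,0.08]
    - [0.428,0.4165,0.08]
    - [0.428,0.4165,0.08]
    - [0.428,0.4165,0.08]
    - [0.428,0.4165,0.08]
    - [0.428,0.4165,0.08]
    - [0.428,0.4165,0.08]
    - [0.428,0.4165,0.08]
    - [0.428,0.4165,0.08]
  hand: [0.055,0.055,0.055,0.055,0.055,0.055,0.055,0.055,0.055,0.055]
  squeeze: 25

```text
clock: 1.35
tool_pos: [0.4484, -0.0116, 0.1505]
tcp_rot: [[-0.201, -0.98, -0.001], [-0.98, 0.201, -0.0], [0.001, 0.001, -1.0]]
force: [1.1, 0.6, 1.3]
gripper_width: 0.055
grip_force: 0.0
```

Run:
```python
from h import *
c=get_calibration('wrist');print(c['cam_to_world'].round(3))
cv2.imwrite('pics/w1.png',capture('wrist')[:,:,::-1])
def proj(p):
    M=c['cam_to_world'];K=c['intrinsics'];q=M[:3,:3].T@(np.array(p)-M[:3,3]);a=np.array([q[0],-q[1]]);t=np.arctan2(np.hypot(*a),-q[2])
    return (a/np.hypot(*a)*t*K[0,0]+K[:2,2]).round(1)
for p in((.447,-.01,.058),(.4535,.027,.058),(.457,.066,.058)):print(proj(p))
```

```text
[[-0.98  -0.192 -0.055  0.434]
 [ 0.2   -0.94  -0.276 -0.083]
 [ 0.001 -0.282  0.959  0.293]
 [ 0.     0.     0.     1.   ]]
[259.9 194.3]
[261.  235.4]
[265.6 273.1]
```

View pics/w1.png

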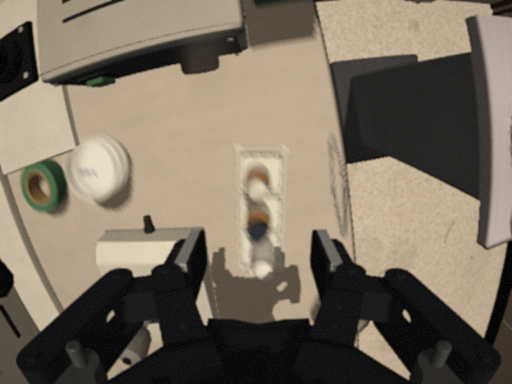

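The wrist view shows the vials' cap tops at about (258,189), (258,230) and (264,267), close to prediction, with the fingers straddling the row.

Run:
```python
from h import *
c=get_calibration('wrist')
for q in((258,189),(258,230),(264,267)):print(cast('wrist',q,.058,c).round(4))
a=cv2.imread('pics/w1.png');cv2.imwrite('pics/w1c.png',cv2.resize(a[130:290,210:310],None,fx=5,fy=3.7*5/5,interpolation=3) if 0 else cv2.resize(a[135:285,210:310],None,fx=4,fy=4,interpolation=3))
```

```text
[ 0.4484 -0.0175  0.058 ]
[0.4558 0.0185 0.058 ]
[0.4579 0.0561 0.058 ]
```

View pics/w1c.png

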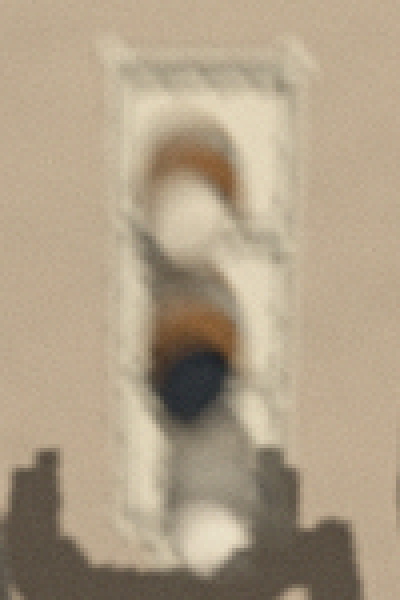

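Run:
```python
from h import *
c=get_calibration('wrist')
for q in((210+110/4,135+48/4),(210+300/4,135+52/4)):print('corner wrist',cast('wrist',q,.012,c).round(4))
for u,v in((530,142),(502,286)):print('corner top',cast('top',(240+u/6,210+v/6),.012).round(4))
for q in((257.5,191.2),(257.5,231.2),(263,268.8)):print(cast('wrist',q,.058,c).round(4))
```

```text
corner wrist [ 0.4618 -0.0489  0.012 ]
corner wrist [ 0.4177 -0.039   0.012 ]
corner top [ 0.4629 -0.0409  0.012 ]
corner top [ 0.4165 -0.0319  0.012 ]
[ 0.4492 -0.0158  0.058 ]
[0.4564 0.0195 0.058 ]
[0.4592 0.0578 0.058 ]
```

Run:
```python
from h import *
o=get_obs();print(o['clock'],o['tool_pos'],np.abs(o['joint_vel']).max())
c=get_calibration('wrist');im=capture('wrist')[:,:,::-1];b=cv2.imread('pics/w1.png')
print(cv2.phaseCorrelate(np.float32(b[130:220,230:300,1]),np.float32(im[130:220,230:300,1])))
# caps in top view now (gripper may cover); project TCP tips
M=c['cam_to_world'];K=c['intrinsics'];R=o['tcp_rot']
for y in(-.0275,.0275):
  for x in(-.011,.011):
    p=o['tool_pos']+R@[x,y,-.005];q=M[:3,:3].T@(p-M[:3,3]);a=np.array([q[0],-q[1]]);t=np.arctan2(np.hypot(*a),-q[2]);print('tip',a/np.hypot(*a)*t*K[0,0]+K[:2,2])
cv2.imwrite('pics/f.png',cv2.resize(im[200:350,150:370],None,fx=3.5,fy=3.5,interpolation=3))
cv2.imwrite('pics/t1.png',capture('top')[:,:,::-1])
s=cv2.imread('pics/side0.png')[215:285,235:330];cv2.imwrite('pics/sc.png',cv2.resize(s,None,fx=6,fy=6,interpolation=3))
```

```text
1.4 [ 0.44934471 -0.01402869  0.14981012] 0.14222872995538086
((2.073073030767688, 4.619238385534935), 0.33860663057845314)
tip [206.68703199 265.4635116 ]
tip [203.7653601  228.46002601]
tip [308.82071988 265.63443342]
tip [311.8424685  228.63841721]
```

View pics/f.png

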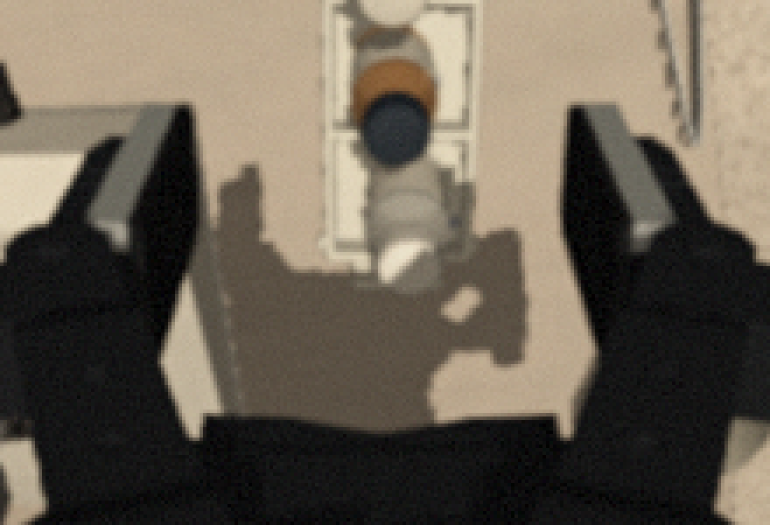

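View pics/sc.png

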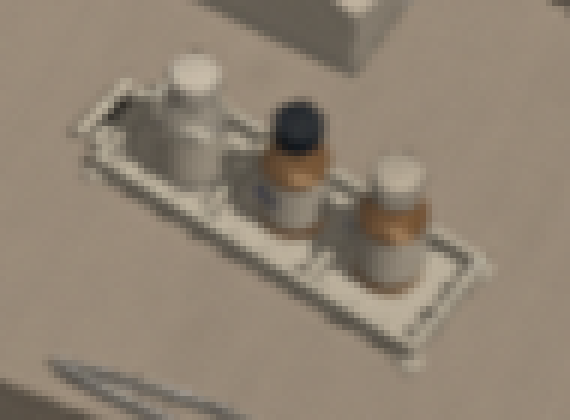

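The close-up shows the dark cap at full-image (263,236.6), the white one at (267,273.7), and pad edges where predicted. The first wrist picture was taken while the arm was still settling, so I'm measuring again.

Run:
```python
from h import *
for i in range(2):
    o=get_obs();c=get_calibration('wrist');im=capture('wrist')
    print(o['clock'],o['tool_pos'].round(4),np.abs(o['joint_vel']).max().round(3))
    hsv=cv2.cvtColor(im,cv2.COLOR_RGB2HSV);x=im.astype(int)
    m=((x[...,2]>x[...,0]+8)&(x.sum(2)<220)).astype(np.uint8);m[:,:240]=0;m[:,290:]=0;m[:205]=0;m[258:]=0
    n,_,s,ce=cv2.connectedComponentsWithStats(m);k=1+s[1:,4].argmax();print(s[k],ce[k],cast('wrist',ce[k],.055,c).round(4))
    b=im[170:220,240:285].astype(int)
cv2.imwrite('pics/w2.png',cv2.resize(im[140:300,205:325],None,fx=3.7,fy=3.7,interpolation=3)[...,::-1])
for n,u,v in(('white',193,72),('dark',299,113),('aw',400,170)):print(n,cast('side',(235+u/6,215+v/6),.058).round(4))
```

```text
1.5 [ 0.448  -0.0108  0.1503] 0.052
[256 226   7  10  15] [258.06666667 231.06666667] [0.455  0.0245 0.055 ]
1.55 [ 0.4479 -0.0098  0.1507] 0.038
[252 228   5  11  16] [253.375 233.625] [0.4594 0.0273 0.055 ]
white [0.4578 0.0674 0.058 ]
dark [0.4566 0.0287 0.058 ]
aw [ 0.4488 -0.01    0.058 ]
```

View pics/w2.png

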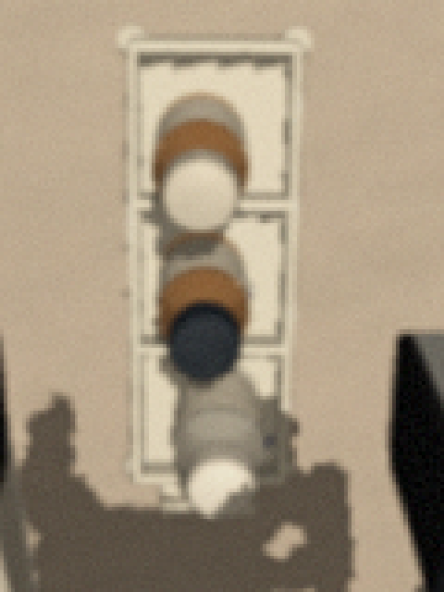

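The settled wrist view puts the caps at (259,192), (260,232) and (265,272), which agrees with the top and side estimates. I'm going down on the first vial.

>>> step_arm:
  rot:
    - [0,0,0]
    - [0,0,0]
    - [0,0,0]
    - [0,0,0]
    - [0,0,0]
    - [0,0,0]
    - [0,0,0]
    - [0,0,0]
    - [0,0,0]
    - [0,0,0]
  slide:
    - [0,0,0.04]
    - [0,0,0.08]
    - [0,0,0.11]
    - [0,0,0.125]
    - [0,0,0.132]
    - [0,0,0.132]
    - [0,0,0.132]
    - [0,0,0.132]
    - [0,0,0.132]
    - [0,0,0.132]
  hand: [0.055,0.055,0.055,0.055,0.055,0.055,0.02,0.02,0.02,0.02]
  squeeze: 25

```text
clock: 2.85
tool_pos: [0.4488, -0.009, 0.02]
tcp_rot: [[-0.199, -0.98, 0.001], [-0.98, 0.199, 0.0], [-0.001, -0.001, -1.0]]
force: [-1.2, 0.9, 6.4]
gripper_width: 0.0228
grip_force: 25.3
```

>>> step_arm:
  rot:
    - [0,0,0]
    - [0,0,0]
    - [0,0,0]
    - [0,0,0]
    - [0,0,0]
    - [0,0,0]
    - [0,0,0]
    - [0,0,0]
  slide:
    - [0,0,-0.015]
    - [0,0,-0.04]
    - [0,0,-0.075]
    - [0,0,-0.105]
    - [0,0,-0.125]
    - [0,0,-0.13]
    - [0,0,-0.13]
    - [0,0,-0.13]
  hand: [0.02,0.02,0.02,0.02,0.02,0.02,0.02,0.02]

```text
clock: 3.85
tool_pos: [0.4475, -0.0093, 0.1482]
tcp_rot: [[-0.199, -0.98, -0.002], [-0.98, 0.199, -0.0], [0.001, 0.002, -1.0]]
force: [-0.6, -0.2, -0.1]
gripper_width: 0.0229
grip_force: 24.7
```

>>> step_arm:
  rot:
    - [0,0,0]
    - [0,0,-1]
    - [0,0,-2]
    - [0,0,-3]
    - [0,0,-4]
    - [0,0,-4.8]
    - [0,0,-4.8]
    - [0,0,-4.8]
    - [0,0,-4.8]
    - [0,0,-4.8]
  slide:
    - [-0.025,-0.003,0]
    - [-0.075,-0.008,0]
    - [-0.125,-0.014,0]
    - [-0.175,-0.02,0]
    - [-0.225,-0.026,0]
    - [-0.275,-0.032,0]
    - [-0.315,-0.036,0]
    - [-0.335,-0.038,0]
    - [-0.342,-0.039,0]
    - [-0.342,-0.039,0]
  hand: [0.02,0.02,0.02,0.02,0.02,0.02,0.02,0.02,0.02,0.02]

```text
clock: 5.1
tool_pos: [0.5543, 0.3179, 0.1485]
tcp_rot: [[-0.117, -0.993, -0.001], [-0.993, 0.117, -0.001], [0.001, 0.001, -1.0]]
force: [0.6, 0.4, -0.1]
gripper_width: 0.023
grip_force: 24.7
```

Run:
```python
from h import *
for _ in range(5): im=capture('wrist')
o=get_obs();print(o['clock'],o['tool_pos'],o['gripper_width'],o['force'])
cv2.imwrite('pics/w3.png',im[:,:,::-1])
```

```text
5.35 [0.55457918 0.31747624 0.14965584] 0.02286000659121193 [ 0.59856647  0.49269892 -0.90952307]
```

View pics/w3.png

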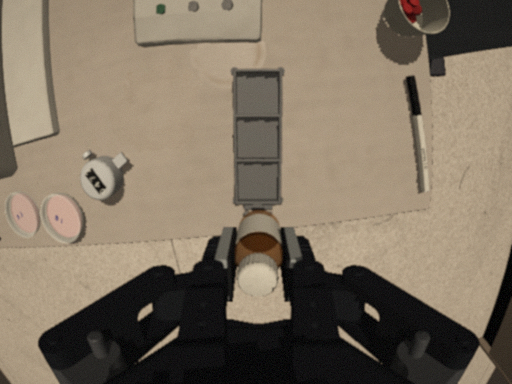

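The vial is held between the pads at (258,250). The empty rack's tab-end compartment has its floor centre at about (259,182).

Run:
```python
from h import *
c=get_calibration('wrist')
for q in((258.8,182),(258,138.5),(257.5,94)):print(cast('wrist',q,.003,c).round(4))
```

```text
[0.5544 0.323  0.003 ]
[0.5501 0.2794 0.003 ]
[0.5456 0.2362 0.003 ]
```

>>> step_arm:
  rot:
    - [0,0,0]
    - [0,0,0]
    - [0,0,0]
    - [0,0,0]
    - [0,0,0]
    - [0,0,0]
    - [0,0,0]
    - [0,0,0]
  slide:
    - [-0.0025,0,0.03]
    - [-0.0025,0,0.07]
    - [-0.0025,0,0.1]
    - [-0.0025,0,0.116]
    - [-0.0025,0,0.124]
    - [-0.0025,0,0.1275]
    - [-0.0025,0,0.1275]
    - [-0.0025,0,0.1275]
  hand: [0.02,0.02,0.02,0.02,0.02,0.02,0.02,0.02]

```text
clock: 6.35
tool_pos: [0.5553, 0.321, 0.0227]
tcp_rot: [[-0.116, -0.993, 0.001], [-0.993, 0.116, 0.001], [-0.001, -0.001, -1.0]]
force: [0.1, -0.1, -0.4]
gripper_width: 0.0233
grip_force: 24.7
```

Not touching yet, so I'm lowering another 2.5 mm, then releasing slowly.

>>> step_arm:
  rot:
    - [0,0,0]
    - [0,0,0]
    - [0,0,0]
    - [0,0,0]
    - [0,0,0]
    - [0,0,0]
  slide:
    - [0,0,0.0015]
    - [0,0,0.0025]
    - [0,0,0.0025]
    - [0,0,0.0025]
    - [0,0,0.0025]
    - [0,0,0.0025]
  hand: [0.02,0.02,0.02,0.03,0.045,0.055]

```text
clock: 7.1
tool_pos: [0.5548, 0.3206, 0.019]
tcp_rot: [[-0.117, -0.993, -0.0], [-0.993, 0.117, -0.0], [0.0, 0.0, -1.0]]
force: [0.6, -0.3, -0.1]
gripper_width: 0.0544
grip_force: 0.0
```

>>> step_arm:
  rot:
    - [0,0,0]
    - [0,0,0]
    - [0,0,0]
    - [0,0,0]
    - [0,0,0]
    - [0,0,0]
    - [0,0,0]
  slide:
    - [0,0,0]
    - [0,0,-0.02]
    - [0,0,-0.06]
    - [0,0,-0.1]
    - [0,0,-0.125]
    - [0,0,-0.13]
    - [0,0,-0.13]
  hand: [0.055,0.055,0.055,0.055,0.055,0.055,0.055]

```text
clock: 7.98
tool_pos: [0.5546, 0.3206, 0.1486]
tcp_rot: [[-0.117, -0.993, -0.001], [-0.993, 0.117, -0.0], [0.0, 0.001, -1.0]]
force: [-0.2, 0.1, 0.0]
gripper_width: 0.0548
grip_force: 0.0
```

Run:
```python
from h import *
for _ in range(4): im=capture('wrist')
o=get_obs();print(o['clock'],o['tool_pos'],o['tcp_rot'].round(3),o['gripper_width'],o['force'])
t=cv2.resize(capture('top')[205:275,235:345],(550,350),interpolation=3)
w=cv2.resize(im[50:300,160:360],(312,390))
P=np.zeros((390,862,3),np.uint8);P[:350,:550]=t;P[:,550:]=w
cv2.imwrite('pics/w4.png',cv2.resize(P,(796,360))[:,:,::-1])
for n,q in(('dark',(.4556,.0285,.15)),('white',(.458,.0667,.15))):print(n,tool(q).round(4))
```

```text
8.175 [0.55434249 0.3203184  0.14784056] [[-0.117 -0.993 -0.002]
 [-0.993  0.117 -0.002]
 [ 0.002  0.002 -1.   ]] 0.055207839795546984 [-0.01847795 -0.41478312  0.07056619]
dark [ 0.3014  0.0642 -0.0014]
white [ 0.2632  0.0662 -0.0014]
```

View pics/w4.png

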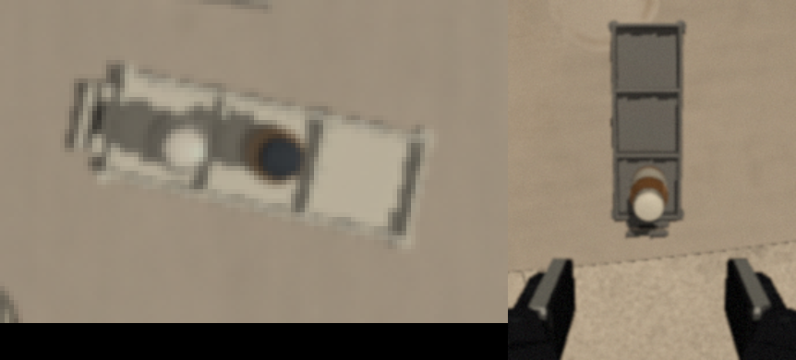

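The first vial stands upright in the tab compartment (composite (648,195)); the dark-cap and white vials are undisturbed. Next is the dark-cap vial.

>>> step_arm:
  rot:
    - [0,0,1]
    - [0,0,2]
    - [0,0,3]
    - [0,0,4]
    - [0,0,4.8]
    - [0,0,4.8]
    - [0,0,4.8]
    - [0,0,4.8]
    - [0,0,4.8]
    - [0,0,4.8]
  slide:
    - [0.03,0.006,0]
    - [0.08,0.017,0]
    - [0.13,0.028,0]
    - [0.18,0.038,0]
    - [0.23,0.049,0]
    - [0.27,0.057,0]
    - [0.293,0.062,0]
    - [0.3015,0.064,0]
    - [0.3015,0.064,0]
    - [0.3015,0.064,0]
  hand: [0.055,0.055,0.055,0.055,0.055,0.055,0.055,0.055,0.055,0.055]

```text
clock: 9.48
tool_pos: [0.4565, 0.0293, 0.1491]
tcp_rot: [[-0.199, -0.98, -0.0], [-0.98, 0.199, -0.0], [0.0, 0.0, -1.0]]
force: [0.6, -0.2, -0.0]
gripper_width: 0.0548
grip_force: 0.0
```

Run:
```python
from h import *
for _ in range(4): im=capture('wrist')
o=get_obs();print(o['clock'],o['tool_pos'],o['force'],tool((.4556,.0285,.0195)).round(4))
cv2.imwrite('pics/w5.png',im[100:360,130:390,::-1])
c=get_calibration('wrist');M=c['cam_to_world'];K=c['intrinsics']
q=M[:3,:3].T@(np.array([.4556,.0285,.058])-M[:3,3]);a=np.array([q[0],-q[1]]);t=np.arctan2(np.hypot(*a),-q[2]);print(a/np.hypot(*a)*t*K[0,0]+K[:2,2]-[130,100])
```

```text
9.675 [0.45634199 0.02920198 0.14915756] [ 0.52531047 -0.68950624 -0.47032433] [0.0008 0.0006 0.1297]
[128.63499431  92.22212918]
```

View pics/w5.png

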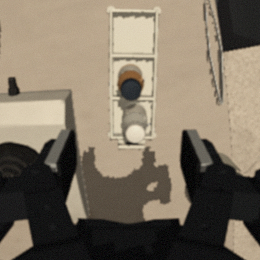

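The dark cap is at crop (131,89) against a predicted (129,92), so it is aligned within about 3 mm. Descending with a slightly narrower opening because the joystick box is close.

>>> step_arm:
  rot:
    - [0,0,0]
    - [0,0,0]
    - [0,0,0]
    - [0,0,0]
    - [0,0,0]
    - [0,0,0]
    - [0,0,0]
    - [0,0,0]
    - [0,0,0]
    - [0,0,0]
  slide:
    - [0.001,0.001,0.03]
    - [0.001,0.001,0.07]
    - [0.001,0.001,0.1]
    - [0.001,0.001,0.12]
    - [0.001,0.001,0.13]
    - [0.001,0.001,0.13]
    - [0.001,0.001,0.13]
    - [0.001,0.001,0.13]
    - [0.001,0.001,0.13]
    - [0.001,0.001,0.13]
  hand: [0.048,0.048,0.048,0.048,0.048,0.048,0.02,0.02,0.02,0.02]

```text
clock: 10.92
tool_pos: [0.4557, 0.0282, 0.0202]
tcp_rot: [[-0.199, -0.98, 0.002], [-0.98, 0.199, 0.0], [-0.001, -0.002, -1.0]]
force: [-2.0, -0.0, 6.7]
gripper_width: 0.0233
grip_force: 25.5
```

>>> step_arm:
  rot:
    - [0,0,0]
    - [0,0,0]
    - [0,0,0]
    - [0,0,0]
    - [0,0,0]
    - [0,0,0]
    - [0,0,0]
    - [0,0,0]
  slide:
    - [0,0,0]
    - [0,0,-0.015]
    - [0,0,-0.04]
    - [0,0,-0.075]
    - [0,0,-0.105]
    - [0,0,-0.125]
    - [0,0,-0.13]
    - [0,0,-0.13]
  hand: [0.02,0.02,0.02,0.02,0.02,0.02,0.02,0.02]

```text
clock: 11.92
tool_pos: [0.4546, 0.0279, 0.1487]
tcp_rot: [[-0.199, -0.98, -0.001], [-0.98, 0.199, 0.0], [-0.0, 0.001, -1.0]]
force: [-1.1, 0.5, -0.2]
gripper_width: 0.0226
grip_force: 24.9
```

Run:
```python
from h import *
print(get_obs()['tool_pos'],tool((.5502,.2775,.149)).round(4),tool((.5455,.2345,.149)).round(4))
```

```text
[0.45464673 0.02793573 0.14874478] [-0.2636 -0.0439 -0.0003] [-0.2205 -0.0478 -0.0003]
```

>>> step_arm:
  rot:
    - [0,0,-1]
    - [0,0,-2]
    - [0,0,-3]
    - [0,0,-4]
    - [0,0,-4.8]
    - [0,0,-4.8]
    - [0,0,-4.8]
    - [0,0,-4.8]
    - [0,0,-4.8]
    - [0,0,-4.8]
  slide:
    - [-0.025,-0.004,0]
    - [-0.07,-0.012,0]
    - [-0.12,-0.02,0]
    - [-0.17,-0.028,0]
    - [-0.215,-0.036,0]
    - [-0.245,-0.041,0]
    - [-0.26,-0.0435,0]
    - [-0.2635,-0.044,0]
    - [-0.2635,-0.044,0]
    - [-0.2635,-0.044,0]
  hand: [0.02,0.02,0.02,0.02,0.02,0.02,0.02,0.02,0.02,0.02]

```text
clock: 13.18
tool_pos: [0.5505, 0.2765, 0.1496]
tcp_rot: [[-0.117, -0.993, 0.0], [-0.993, 0.117, 0.0], [-0.0, -0.0, -1.0]]
force: [-0.0, 0.1, 0.3]
gripper_width: 0.0225
grip_force: 24.9
```

>>> step_arm:
  rot:
    - [0,0,0]
    - [0,0,0]
    - [0,0,0]
    - [0,0,0]
    - [0,0,0]
    - [0,0,0]
    - [0,0,0]
    - [0,0,0]
    - [0,0,0]
  slide:
    - [0,0,0]
    - [0,0,0]
    - [0,0,0.03]
    - [0,0,0.07]
    - [0,0,0.1]
    - [0,0,0.116]
    - [0,0,0.124]
    - [0,0,0.127]
    - [0,0,0.127]
  hand: [0.02,0.02,0.02,0.02,0.02,0.02,0.02,0.02,0.02]

```text
clock: 14.3
tool_pos: [0.5511, 0.2777, 0.0232]
tcp_rot: [[-0.116, -0.993, 0.001], [-0.993, 0.117, 0.001], [-0.001, -0.001, -1.0]]
force: [1.5, -0.0, 0.0]
gripper_width: 0.0224
grip_force: 24.9
```

>>> step_arm:
  rot:
    - [0,0,0]
    - [0,0,0]
    - [0,0,0]
    - [0,0,0]
    - [0,0,0]
    - [0,0,0]
    - [0,0,0]
  slide:
    - [0,0,0.0015]
    - [0,0,0.003]
    - [0,0,0.003]
    - [0,0,0.003]
    - [0,0,0.003]
    - [0,0,0.003]
    - [0,0,0.003]
  hand: [0.02,0.02,0.02,0.03,0.045,0.055,0.055]

```text
clock: 15.18
tool_pos: [0.5506, 0.2773, 0.0192]
tcp_rot: [[-0.117, -0.993, -0.0], [-0.993, 0.117, -0.0], [0.0, 0.0, -1.0]]
force: [-0.0, 0.3, 0.5]
gripper_width: 0.0546
grip_force: 0.0
```

>>> step_arm:
  rot:
    - [0,0,0]
    - [0,0,0]
    - [0,0,0]
    - [0,0,0]
    - [0,0,0]
    - [0,0,0]
  slide:
    - [0,0,-0.02]
    - [0,0,-0.06]
    - [0,0,-0.1]
    - [0,0,-0.125]
    - [0,0,-0.13]
    - [0,0,-0.13]
  hand: [0.055,0.055,0.055,0.055,0.055,0.055]

```text
clock: 15.92
tool_pos: [0.5503, 0.2773, 0.1486]
tcp_rot: [[-0.117, -0.993, -0.001], [-0.993, 0.117, -0.0], [0.0, 0.001, -1.0]]
force: [-0.3, 0.2, -1.4]
gripper_width: 0.0547
grip_force: 0.0
```

Run:
```python
from h import *
for _ in range(4): im=capture('wrist')
o=get_obs();print(o['clock'],o['tool_pos'],o['gripper_width'],o['force'],tool((.458,.0667,.149)).round(4))
t=cv2.resize(capture('top')[205:275,235:345],(400,255),interpolation=3)
w=cv2.resize(im[50:300,160:360],(312,390))
P=np.zeros((390,712,3),np.uint8);P[:255,:400]=t;P[:,400:]=w
cv2.imwrite('pics/w6.png',P[:,:,::-1])
```

```text
16.125 [0.55007875 0.27701559 0.14790416] 0.054977756460520506 [0.12319217 0.48834685 0.22481663] [ 0.2196  0.0669 -0.0006]
```

View pics/w6.png

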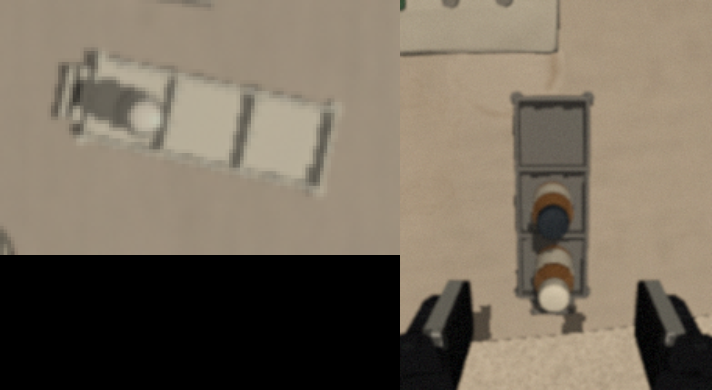

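The dark-cap vial stands in the middle compartment (composite (552,220)), and only the white one is left in the full rack.

>>> step_arm:
  rot:
    - [0,0,1]
    - [0,0,2]
    - [0,0,3]
    - [0,0,4]
    - [0,0,4.8]
    - [0,0,4.8]
    - [0,0,4.8]
    - [0,0,4.8]
    - [0,0,4.8]
    - [0,0,4.8]
  slide:
    - [0.025,0.008,0]
    - [0.07,0.021,0]
    - [0.115,0.035,0]
    - [0.16,0.049,0]
    - [0.195,0.059,0]
    - [0.214,0.065,0]
    - [0.2195,0.067,0]
    - [0.2195,0.067,0]
    - [0.2195,0.067,0]
    - [0.2195,0.067,0]
  hand: [0.044,0.044,0.044,0.044,0.044,0.044,0.044,0.044,0.044,0.044]

```text
clock: 17.42
tool_pos: [0.4588, 0.0678, 0.1491]
tcp_rot: [[-0.198, -0.98, -0.0], [-0.98, 0.198, -0.0], [0.0, 0.0, -1.0]]
force: [0.2, -0.6, 0.1]
gripper_width: 0.0439
grip_force: 0.0
```

Run:
```python
from h import *
for _ in range(3): im=capture('wrist')
o=get_obs();print(o['clock'],o['tool_pos'],o['force'],tool((.458,.0667,.0195)).round(4))
cv2.imwrite('pics/w7.png',im[100:360,100:400,::-1])
```

```text
17.575 [0.45857035 0.06748597 0.14914603] [0.29125129 0.96901552 0.71033416] [0.0009 0.0004 0.1296]
```

View pics/w7.png

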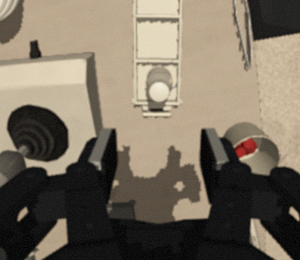

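The white cap is at crop (159,92), centred between the fingers. The joystick and the cup are clear of them.

>>> step_arm:
  rot:
    - [0,0,0]
    - [0,0,0]
    - [0,0,0]
    - [0,0,0]
    - [0,0,0]
    - [0,0,0]
    - [0,0,0]
    - [0,0,0]
    - [0,0,0]
    - [0,0,0]
  slide:
    - [0.001,0,0.03]
    - [0.001,0,0.07]
    - [0.001,0,0.1]
    - [0.001,0,0.12]
    - [0.001,0,0.13]
    - [0.001,0,0.13]
    - [0.001,0,0.13]
    - [0.001,0,0.13]
    - [0.001,0,0.13]
    - [0.001,0,0.13]
  hand: [0.044,0.044,0.044,0.044,0.044,0.044,0.02,0.02,0.02,0.02]

```text
clock: 18.82
tool_pos: [0.459, 0.0665, 0.0202]
tcp_rot: [[-0.199, -0.98, 0.002], [-0.98, 0.199, 0.001], [-0.001, -0.002, -1.0]]
force: [-1.1, -0.7, 6.1]
gripper_width: 0.0226
grip_force: 26.7
```

>>> step_arm:
  rot:
    - [0,0,0]
    - [0,0,0]
    - [0,0,0]
    - [0,0,0]
    - [0,0,0]
    - [0,0,0]
    - [0,0,0]
    - [0,0,0]
  slide:
    - [0,0,0]
    - [0,0,-0.015]
    - [0,0,-0.04]
    - [0,0,-0.075]
    - [0,0,-0.105]
    - [0,0,-0.125]
    - [0,0,-0.13]
    - [0,0,-0.13]
  hand: [0.02,0.02,0.02,0.02,0.02,0.02,0.02,0.02]

```text
clock: 19.82
tool_pos: [0.4579, 0.0661, 0.1487]
tcp_rot: [[-0.2, -0.98, -0.001], [-0.98, 0.2, 0.0], [0.0, 0.001, -1.0]]
force: [-0.3, 0.6, 0.0]
gripper_width: 0.0225
grip_force: 26.1
```

Run:
```python
from h import *
print(get_obs()['tool_pos'],tool((.5455,.2345,.149)).round(4))
```

```text
[0.4579216  0.06614645 0.14871543] [-0.1824 -0.0522 -0.0003]
```

>>> step_arm:
  rot:
    - [0,0,-1]
    - [0,0,-2]
    - [0,0,-3]
    - [0,0,-4]
    - [0,0,-4.8]
    - [0,0,-4.8]
    - [0,0,-4.8]
    - [0,0,-4.8]
    - [0,0,-4.8]
    - [0,0,-4.8]
  slide:
    - [-0.02,-0.006,0]
    - [-0.055,-0.016,0]
    - [-0.095,-0.027,0]
    - [-0.135,-0.039,0]
    - [-0.165,-0.047,0]
    - [-0.178,-0.051,0]
    - [-0.1825,-0.052,0]
    - [-0.1825,-0.052,0]
    - [-0.1825,-0.052,0]
    - [-0.1825,-0.052,0]
  hand: [0.02,0.02,0.02,0.02,0.02,0.02,0.02,0.02,0.02,0.02]

```text
clock: 21.08
tool_pos: [0.5455, 0.2341, 0.1497]
tcp_rot: [[-0.117, -0.993, 0.0], [-0.993, 0.117, 0.0], [-0.0, -0.0, -1.0]]
force: [-0.3, 0.6, 1.0]
gripper_width: 0.0227
grip_force: 26.1
```

>>> step_arm:
  rot:
    - [0,0,0]
    - [0,0,0]
    - [0,0,0]
    - [0,0,0]
    - [0,0,0]
    - [0,0,0]
    - [0,0,0]
    - [0,0,0]
    - [0,0,0]
  slide:
    - [0,0,0]
    - [0,0,0]
    - [0,0,0.03]
    - [0,0,0.07]
    - [0,0,0.1]
    - [0,0,0.116]
    - [0,0,0.124]
    - [0,0,0.127]
    - [0,0,0.127]
  hand: [0.02,0.02,0.02,0.02,0.02,0.02,0.02,0.02,0.02]

```text
clock: 22.2
tool_pos: [0.5461, 0.235, 0.0231]
tcp_rot: [[-0.116, -0.993, 0.001], [-0.993, 0.116, 0.001], [-0.001, -0.001, -1.0]]
force: [0.3, -0.3, -0.4]
gripper_width: 0.0225
grip_force: 26.1
```

>>> step_arm:
  rot:
    - [0,0,0]
    - [0,0,0]
    - [0,0,0]
    - [0,0,0]
    - [0,0,0]
    - [0,0,0]
    - [0,0,0]
  slide:
    - [0,0,0.0015]
    - [0,0,0.003]
    - [0,0,0.003]
    - [0,0,0.003]
    - [0,0,0.003]
    - [0,0,0.003]
    - [0,0,0.003]
  hand: [0.02,0.02,0.02,0.03,0.045,0.055,0.055]

```text
clock: 23.08
tool_pos: [0.5456, 0.2346, 0.0191]
tcp_rot: [[-0.117, -0.993, -0.0], [-0.993, 0.117, -0.0], [0.0, 0.0, -1.0]]
force: [0.5, 0.8, -0.5]
gripper_width: 0.0549
grip_force: 0.0
```

>>> step_arm:
  rot:
    - [0,0,0]
    - [0,0,0]
    - [0,0,0]
    - [0,0,0]
    - [0,0,0]
    - [0,0,0]
    - [0,0,0]
  slide:
    - [0,0,-0.02]
    - [0,0,-0.06]
    - [0,0,-0.1]
    - [0,0,-0.14]
    - [0,0,-0.16]
    - [0,0,-0.16]
    - [0,0,-0.16]
  hand: [0.055,0.055,0.055,0.055,0.055,0.055,0.055]

```text
clock: 23.95
tool_pos: [0.545, 0.2345, 0.178]
tcp_rot: [[-0.117, -0.993, -0.002], [-0.993, 0.117, -0.001], [0.001, 0.002, -1.0]]
force: [0.1, -0.9, 0.1]
gripper_width: 0.055
grip_force: 0.0
```

Run:
```python
from h import *
for _ in range(4): im=capture('wrist')
o=get_obs();print(o['clock'],o['tool_pos'],o['force'])
cv2.imwrite('pics/w8.png',np.hstack([cv2.resize(im[130:310,180:340],(400,450)),cv2.resize(capture('side')[130:280,150:283],(399,450))])[:,:,::-1])
```

```text
24.15 [0.5452169  0.23441852 0.17815943] [0.37615705 0.90224561 0.06501572]
```

View pics/w8.png

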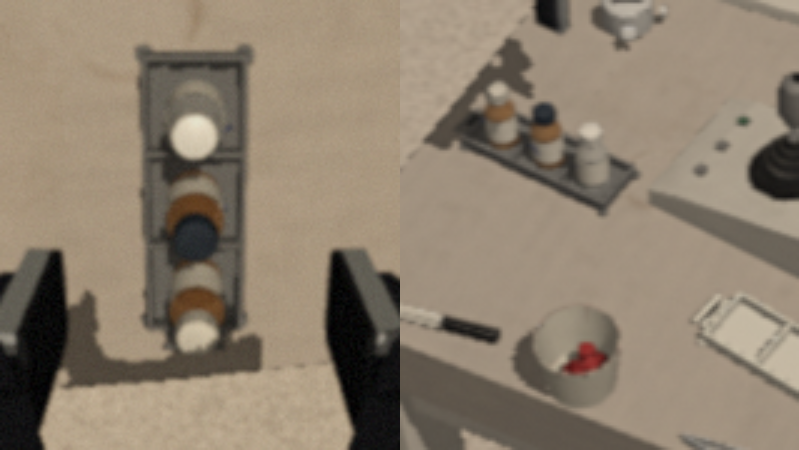

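All three vials stand upright and centred in the grey rack: white at (195,130), dark cap at (195,235) and amber/white cap at (197,330) in the composite. The cup and counter are untouched.

```bash
python3 -c "
from bench import *;print(sign_off())"
```

```text
the job is handed in; nothing more can be done
None
```

I moved the three vials one at a time into the grey rack in reversed order; they stood upright in their compartments in the last pictures, and the job was handed in at about 24 s of the 80 s allowed (no verdict was returned).

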